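# Raise the tube incubator by four clicks

## Task

Warm the tube incubator up by four steps: push the red fin of its dial round clockwise (seen from above) with a fingertip, exactly four clicks on from where it stands, and then, with the dial there, press the green button right down to set it and let it come up again. Push gently from one side, without pinching the fin between the fingers, never press the button while the dial stands on any other click, and leave the bottles, clip, pen and slide carton standing about the incubator where they are.

Things in the scene. Friction and masses are not known exactly. Their poses are not given: they have to be found in the camera images.
- incubator: Fixed white tube incubator, 190 mm deep (x) by 250 mm wide (y), grey deck at 57 mm. Origin: centre of its underside, on the table; x points to its back, y to its left, z up. An aluminium block with five holes (40 by 200 mm, top at 70 mm, no tubes in it) lies along the back of the deck. White marks on the deck round the dial show its ten click positions.
- dial_axis (a point): Point on the dial's upright axis at the top face of its disc, 73 mm above the table; incubator frame (-25, 45, 73) mm. The black disc is 100 mm across, 14 mm thick; on it stand a hub 26 mm across and 24 mm high, and the fin.
- fin_tip (a point): Outer end of the dial's red fin, at its top, 95 mm above the table, 49 mm from the dial axis. The fin runs straight out from the hub (12 to 49 mm from the axis), is 12 mm thick and 22 mm high above the disc (73 to 95 mm above the table), with a white line along its middle; for clockwise turning push the face that trails. It is the pointer of the dial. Turns with the dial.
- dial (a joint): Angle of the dial, rad, clockwise from above; 0 at the first click (fin 84 deg left of the incubator's x axis), a click every 0.4189 rad (24 deg), ten clicks, end stops just beyond. Starts at rest on one of the first four. Leaving a click takes 3 to 5 N at the middle of the fin; just past halfway the dial jumps by itself to the next, ahead of the finger.
- set_button (a joint): Travel of the button in m: 0 up, 0.006 fully down, which takes 5 N; it springs back.
- set_button_top (a point): Middle of the top of the round green button, 34 mm across, 79 mm above the table, in a black collar 50 mm across; pressed straight down. On the deck's right half, 120 mm to the right of the dial axis.
- reagent_a: Small dropper bottle with a blue cap, 33 x 33 x 68 mm, standing loose beside the incubator. Origin: centre of its underside. Bystander.
- reagent_b: Small dropper bottle with a red cap, 33 x 33 x 62 mm, standing loose beside the incubator. Origin: centre of its underside. Bystander.
- binder_clip: Pink binder clip, 32 x 32 x 32 mm, loose beside the incubator. Bystander.
- marker_pen: Red and white marker pen, 135 mm long, 16 mm thick, lying loose on the table. Bystander.
- slide_box: Blue-lidded carton of glass slides, 62 x 84 x 32 mm, loose to the right of the incubator. Bystander.

How it is judged:
By the outcome, as a careful person would: the job done as asked, in the order asked, and still so for the second after the job is handed in, with the robot touching nothing.
It also fails if it takes over 58 s, if anything falls off the work surface, if the arm or the gripper's body presses on something with over 40 N, if the wrist force passes 120 N, or if a joint passes its speed limit or range.

## Robot

A 6-joint arm with a two-finger parallel gripper is mounted at the origin on a cart in front of the work surface, level with it; the furniture and walls round the work are solid. World frame = base frame: x ahead of the robot, y to its left, z up, the work surface at z = 0. Lengths are in m, angles in rad, forces in N, time in s.
With the tool pointing down it reaches from about 0.375 to 0.9 m from the base axis. Payload 3.1 kg.
Tool frame: the origin (TCP) lies between the finger pads; the fingertips stand 11 mm ahead of it and the grasp point (between the pads) lies 8 mm behind it; y points along the fingers, z is the direction in which the jaws open and shut, and the axes are right-handed (so a half turn about y gives the same grasp; the last joint's range is limited). The gripper opens to 87 mm and grips with 3 to 60 N. Pads are 19 mm wide; open, the fingers measure 117 mm over their backs; the gripper's body (75 mm by 190 mm) begins 51 mm behind the grasp point.
Start: joints at [-1.47, 0.527, 1.433, -0, 1.181, -0.178], TCP at [0.173, -0.601, 0.234] pointing down, gripper open.
Joint ranges: [-3.08, 3.08], [-0.75, 2.2], [0.22, 2.44], [-1.43, 4.57], [0, 2.65], [-2.85, 2.85]. Speed limits (rad/s): [2.79, 2.79, 3.14, 3.14, 3.14, 3.14].

## Interface

Orientations are given as [roll, pitch, yaw] about the fixed x, y, z axes, in that order (R = Rz(yaw) Ry(pitch) Rx(roll)).
In Python, from plant import monitor, cams, robot gives the robot as it stands.
- The arm moves only by the shell command python3 -m jog 'ROWS'. ROWS is JSON, a list of rows, each an object of numbers: "x", "y", "z": the shift along the world's x, y, z in cm; "wx", "wy", "wz": the turn, a rotation vector about the world's x, y, z in degrees; "claw": the finger opening in cm, from 0 to 8.7. In form: [{"x": .., "y": .., "z": .., "wx": .., "wy": .., "wz": .., "claw": ..}, ...]. A call has 1 to 8 rows; each row is the pose to reach, as a shift and turn from the pose commanded when the call began; what a row does not reach only later rows make up. A row lasts 1/10 s, in which the tool goes at most 50 mm and 8.59 degrees, less where a joint would pass 70% of its speed; a pose out of reach is approached as far as the arm can. A call with a gripper value outside its range is refused whole. The fingers move at their own pace and stop on an object; the grip force is fixed at half the most. Time passes only in rows, so rows that repeat a pose let the fingers close. It gives the time, the measured TCP pose, the force and the opening at its end, in the units of the state.
- monitor.get_state(): the state, without advancing time (a new reading comes with each control period).
- cams.camera(name): name is "scene" or "top"; returns the picture (400x640x3 uint8, blue, green, red); there is no depth.
- cams.camera_model(name): a dict with "fx", "fy", "cx", "cy" (pixels), "distortion" ([k1, k2, p1, p2, k3] as OpenCV has them; the pictures are not rectified), "extrinsics" (4x4, takes a point from camera to world coordinates). Camera axes: x right, y down, z forward; pixel columns grow to the right and rows downward; lengths in m; the calibration is good to about 2 mm. A picture is of the moment at which its call begins. camera_model takes no time and is no camera call.
- robot.finish_job(): hands the job in, once; it reports no verdict.
The state is a dict: "time_s": time; "joint_positions": joint angles; "qvel": joint speeds; "tau": joint torques, N m; "tcp_pos": TCP position; "orientation": TCP orientation; "ft_force": force on the tool from outside, world axes, zero at the start; "moment": the same for the moment, N m; "grip_width": opening from 0.0 (shut) to 1.0 (fully open).
Only numpy, scipy, OpenCV 4.12 (cv2) and the standard library are available. Lean on these libraries where they do the work, as an engineer would, in place of code of your own. Each camera call takes 0.05 s, during which the arm holds its last target.

## Working session

There is one attempt and no reset: what is moved stays moved. The work goes in short steps, Python scripts to look and compute and a shell command to move; the robot and the scene stay as the last step left them, time stands still between calls to the robot, and variables do not carry over. Pictures are saved under pics/ and viewed, and the job is handed in when it is done.

```bash
mkdir -p pics; ls; python3 - <<'E'
from plant import monitor, cams, robot
import cv2
s=monitor.get_state(); print(s)
for n in ("scene","top"):
    cv2.imwrite(f"pics/{n}0.png",cams.camera(n)); print(cams.camera_model(n))
E
```

```text
pics
{'time_s': 0.0, 'joint_positions': array([-1.46950893e+00,  5.28480905e-01,  1.43388920e+00, -2.92538378e-05,
        1.18136164e+00, -1.78492378e-01]), 'qvel': array([-0.00149542, -0.00055215,  0.00035388, -0.00115898, -0.00038474,
        0.00035343]), 'tau': array([ 1.27501571e-04, -4.40043247e+01, -1.76593262e+01,  6.34314143e-02,
        5.82387589e-02, -1.71334655e-04]), 'tcp_pos': array([ 0.17254368, -0.59998765,  0.2325667 ]), 'orientation': array([-1.57290623e+00,  3.53175816e-04, -2.86180212e+00]), 'ft_force': array([-1.27870463,  0.37798726, -0.24347282]), 'moment': array([ 0.03986985,  0.04658397, -0.01286024]), 'grip_width': 1.0010985124002305}
{'fx': 423.72134453666973, 'fy': 423.72134453666973, 'cx': 314.56782589736576, 'cy': 202.92717621945428, 'distortion': array([-0.06293369,  0.        ,  0.        ,  0.        ,  0.        ]), 'extrinsics': array([[-0.60020968, -0.36989693,  0.70917177, -0.1287786 ],
       [-0.79951696,  0.25215968, -0.54514963,  0.46727702],
       [ 0.02282465, -0.89419894, -0.44708756,  0.49030974],
       [ 0.        ,  0.        ,  0.        ,  1.        ]])}
{'fx': 520.1171444534717, 'fy': 520.1171444534717, 'cx': 317.31501844682015, 'cy': 196.78761377443047, 'distortion': array([-0.17529632,  0.        ,  0.        ,  0.        ,  0.        ]), 'extrinsics': array([[-0.01870879, -0.98171149,  0.18945326,  0.28881257],
       [-0.99952782,  0.02298385,  0.02039318, -0.02370899],
       [-0.02437458, -0.18898228, -0.98167794,  1.23121202],
       [ 0.        ,  0.        ,  0.        ,  1.        ]])}
```

View pics/scene0.png

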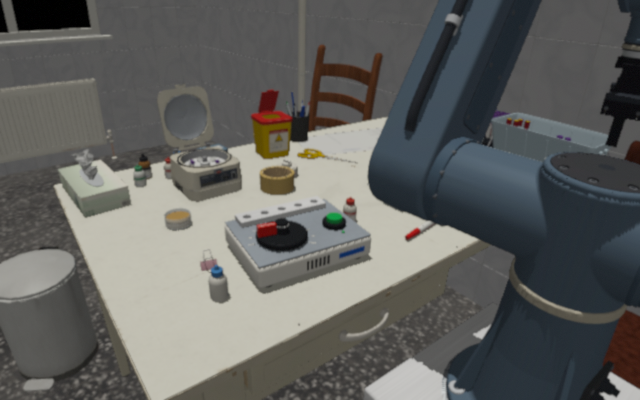

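View pics/top0.png

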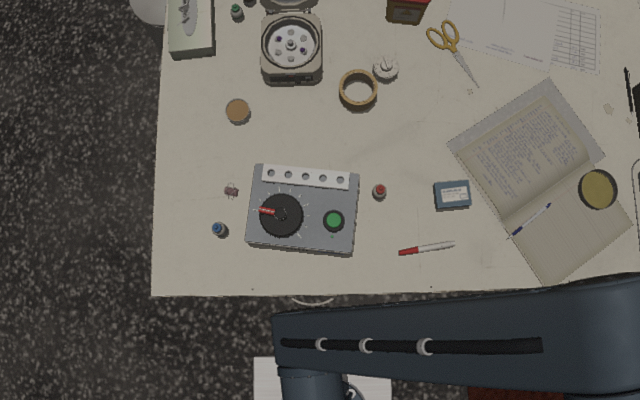

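The top view shows the incubator centred near (302,208), the dial near (281,214), the red fin pointing left near (267,211), and the button near (334,220). In the scene view the fin is at (267,229) and the button at (335,218). Next I'll measure these.

```bash
cat > h.py <<'E'
import numpy as np, cv2
from plant import monitor, cams, robot
def ray(n,px):
    m=cams.camera_model(n); K=np.array([[m['fx'],0,m['cx']],[0,m['fy'],m['cy']],[0,0,1]])
    u=cv2.undistortPoints(np.array(px,float).reshape(-1,1,2),K,m['distortion']).reshape(-1,2)
    T=m['extrinsics']; d=np.c_[u,np.ones(len(u))]@T[:3,:3].T
    return T[:3,3],d
def plane(n,px,z):
    o,d=ray(n,px); return o+d*((z-o[2])/d[:,2])[:,None]
def proj(n,P):
    m=cams.camera_model(n); K=np.array([[m['fx'],0,m['cx']],[0,m['fy'],m['cy']],[0,0,1]])
    T=np.linalg.inv(m['extrinsics']); return cv2.projectPoints(np.array(P,float).reshape(-1,1,3),cv2.Rodrigues(T[:3,:3])[0],T[:3,3],K,m['distortion'])[0].reshape(-1,2)
def blobs(mask,box):
    m=np.zeros_like(mask);x0,y0,x1,y1=box;m[y0:y1,x0:x1]=mask[y0:y1,x0:x1]
    return m
def crop(n,box,k,name):
    im=cams.camera(n); x0,y0,x1,y1=box
    cv2.imwrite(name,cv2.resize(im[y0:y1,x0:x1],None,fx=k,fy=k,interpolation=cv2.INTER_CUBIC)); return im
E
python3 - <<'E'
from h import *
res={}
for n,box in (("top",(240,155,365,260)),("scene",(220,190,375,285))):
    im=cv2.imread(f"pics/{n}0.png"); x0,y0,x1,y1=box
    cv2.imwrite(f"pics/{n}c.png",cv2.resize(im[y0:y1,x0:x1],None,fx=5,fy=5,interpolation=cv2.INTER_CUBIC))
    hsv=cv2.cvtColor(im,cv2.COLOR_BGR2HSV)
    g=blobs(cv2.inRange(hsv,(45,90,60),(85,255,255)),box)
    r=blobs(cv2.inRange(hsv,(0,110,70),(10,255,255))|cv2.inRange(hsv,(170,110,70),(180,255,255)),box)
    if n=="scene": r[:, 300:]=0
    for nm,m,z in(("green",g,.079),("red",r,.095)):
        ys,xs=np.nonzero(m); c=[xs.mean(),ys.mean()]
        print(n,nm,len(xs),c,xs.min(),xs.max(),ys.min(),ys.max(),plane(n,[c],z))
        res[n,nm]=c
for nm in("green","red"):
    o1,d1=ray("top",[res["top",nm]]);o2,d2=ray("scene",[res["scene",nm]])
    A=np.c_[d1[0],-d2[0]]; t=np.linalg.lstsq(A,o2-o1,rcond=None)[0]
    print(nm,o1+t[0]*d1[0],o2+t[1]*d2[0])
E
```

```text
top green 176 [np.float64(333.1875), np.float64(220.0284090909091)] 326 340 213 236 [[ 0.45741431 -0.03428803  0.079     ]]
top red 63 [np.float64(266.36507936507934), np.float64(210.20634920634922)] 259 274 206 214 [[0.48036027 0.11376345 0.095     ]]
scene green 149 [np.float64(334.12080536912754), np.float64(217.95302013422818)] 326 343 213 232 [[ 0.44662279 -0.02612877  0.079     ]]
scene red 244 [np.float64(266.577868852459), np.float64(229.0204918032787)] 257 276 222 236 [[0.46200944 0.12352756 0.095     ]]
green [ 0.45853057 -0.03435807  0.07137158] [ 0.45749295 -0.03544991  0.07122977]
red [0.4823477  0.11518981 0.08321107] [0.48052721 0.11275301 0.08260933]
```

```bash
sleep 0
```

```text
(no output)
```

View pics/topc.png

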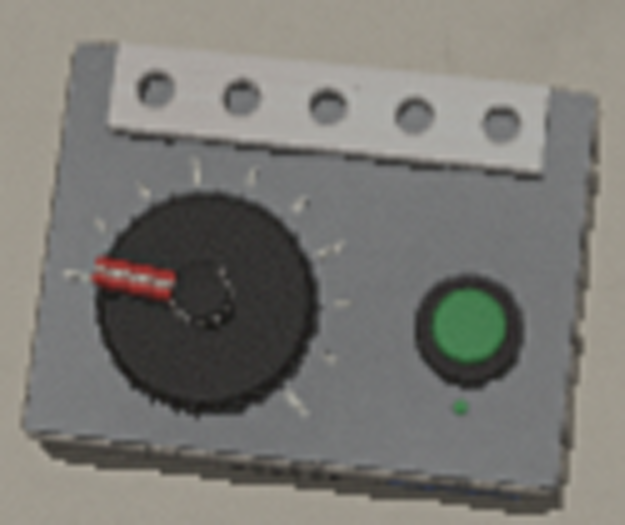

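View pics/scenec.png

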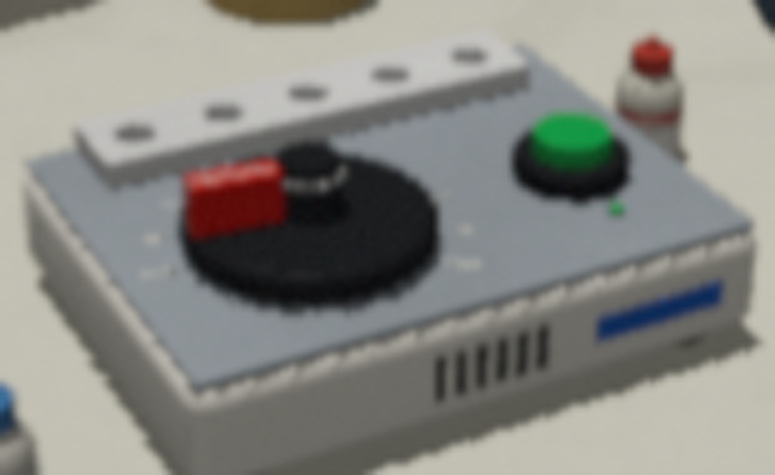

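The fin points at the first of the ten marks, so it appears to be on click 0. I'll work out the frame and check the angle numerically.

```bash
cat > m.py <<'E'
from h import *
def big(m):
    n,l,s,c=cv2.connectedComponentsWithStats(m); i=1+np.argmax(s[1:,4]); return (l==i).astype(np.uint8),c[i],s[i]
E
python3 - <<'E'
from m import *
im=cv2.imread("pics/top0.png"); hsv=cv2.cvtColor(im,cv2.COLOR_BGR2HSV); box=(240,155,365,260)
g,c,s=big(blobs(cv2.inRange(hsv,(45,90,60),(85,255,255)),box)); B=plane("top",[c],.079)[0]; print("button top",c,s,B)
k=blobs(cv2.inRange(hsv,(0,0,0),(180,255,70)),(255,190,309,240)); k,c,s=big(k); print(c,s)
cn=max(cv2.findContours(k,0,1)[0],key=cv2.contourArea); h=cv2.convexHull(cn)
w=plane("top",h.reshape(-1,2),.073)[:,:2]; (cx,cy),r=cv2.minEnclosingCircle(w.astype(np.float32)); print("disc",cx,cy,r, cv2.fitEllipse(w.astype(np.float32)))
# corners from crop (5x)
f=lambda p:[[q[0]/5+240-.4,q[1]/5+155-.4] for q in p]
bl=plane("top",f([(118,45),(549,88),(542,172),(110,128)]),.070)
print("block",bl[:,:2], [np.linalg.norm(bl[i]-bl[(i+1)%4]) for i in range(4)])
dk=plane("top",f([(78,43),(598,92),(560,490),(27,430)]),.057)
print("deck",dk[:,:2],[np.linalg.norm(dk[i]-dk[(i+1)%4]) for i in range(4)],dk.mean(0))
for q in (bl,dk):
  v=q[0]-q[1]+q[3]-q[2]; print("yaw",np.degrees(np.arctan2(-v[0],v[1])))
D=np.array([cx,cy]); v=D-B[:2]; print("dial-button",np.linalg.norm(v),np.degrees(np.arctan2(-v[0],v[1])))
mk=plane("top",f([(75,275),(100,225),(145,190),(197,172),(252,177),(302,205),(332,247),(342,302),(330,357),(298,402)]),.057)[:,:2]-D
print("marks",np.degrees(np.arctan2(mk[:,1],mk[:,0])).round(1),np.linalg.norm(mk,axis=1).round(3))
fl=plane("top",f([(97,270),(172,287)]),.095)[:,:2]; print("fin pts",fl-D,np.degrees(np.arctan2(*(fl[0]-fl[1])[::-1])),np.degrees(np.arctan2(*(fl[0]-D)[::-1])))
E
```

```text
button top [333.20689655 219.84482759] [326 213  15  15 174] [ 0.45782814 -0.03434137  0.079     ]
[281.75484765 215.72299169] [ 259  194   45   44 1444]
disc 0.47159963846206665 0.08335256576538086 0.05200054496526718 ((0.47169560194015503, 0.08350329101085663), (0.09886982291936874, 0.10292044281959534), 123.77889251708984)
block [[ 0.59406481  0.12421709]
 [ 0.56862185 -0.0742687 ]
 [ 0.52934722 -0.06985726]
 [ 0.55475139  0.12781116]] [np.float64(0.20010985124407063), np.float64(0.039521609738008355), np.float64(0.19929419675425197), np.float64(0.039477370831891734)]
deck [[ 0.59897228  0.14475099]
 [ 0.56931535 -0.09750225]
 [ 0.38542449 -0.07425754]
 [ 0.41751972  0.16756486]] [np.float64(0.24406180925377446), np.float64(0.18535415575683664), np.float64(0.24394298294971334), np.float64(0.18288111354677497)] [0.49280796 0.03513901 0.057     ]
yaw -7.3140297348872565
yaw -7.2697961896384236
dial-button 0.11849690213125477 -6.673896320552503
marks [  74.6   51.5   27.9    5.   -18.   -42.   -63.9  -88.2 -113.1 -137.6] [0.065 0.065 0.064 0.064 0.064 0.064 0.063 0.061 0.059 0.059]
fin pts [[0.01274674 0.04690927]
 [0.00434913 0.01336701]] 75.94438831835245 74.79798118216083
```

The yaw is −7.3°, the fin is at about 76° in the world frame (click 0) and the target is −19° (click 4). The dial is at (0.4725, 0.083) and the button at (0.458, −0.035). I'll shut the fingers and travel over.

```bash
python3 -m jog '[{"x":27,"y":29,"z":0,"wz":30,"claw":0},{"x":27,"y":29,"z":0,"wz":30,"claw":0},{"x":27,"y":29,"z":0,"wz":30,"claw":0},{"x":27,"y":29,"z":0,"wz":30,"claw":0},{"x":27,"y":29,"z":0,"wz":30,"claw":0},{"x":27,"y":29,"z":0,"wz":30,"claw":0},{"x":27,"y":29,"z":0,"wz":30,"claw":0},{"x":27,"y":29,"z":0,"wz":30,"claw":0}]'
```

```text
schema error: expected keys x, y, z, wx, wy, wz, claw
```

```bash
python3 -m jog '[{"x":27,"y":29,"z":0,"wx":0,"wy":0,"wz":30,"claw":0},{"x":27,"y":29,"z":0,"wx":0,"wy":0,"wz":30,"claw":0},{"x":27,"y":29,"z":0,"wx":0,"wy":0,"wz":30,"claw":0},{"x":27,"y":29,"z":0,"wx":0,"wy":0,"wz":30,"claw":0},{"x":27,"y":29,"z":0,"wx":0,"wy":0,"wz":30,"claw":0},{"x":27,"y":29,"z":0,"wx":0,"wy":0,"wz":30,"claw":0},{"x":27,"y":29,"z":0,"wx":0,"wy":0,"wz":30,"claw":0},{"x":27,"y":29,"z":0,"wx":0,"wy":0,"wz":30,"claw":0}]'
```

```text
time_s: 0.9
tcp_pos: [0.4436, -0.3085, 0.2333]
orientation: [-1.572, 0.0, -2.338]
ft_force: [0.3, -1.5, -0.6]
grip_width: 0.357
```

```bash
python3 -m jog '[{"x":0.3,"y":38,"z":-5,"wx":0,"wy":0,"wz":31,"claw":0},{"x":0.3,"y":38,"z":-5,"wx":0,"wy":0,"wz":31,"claw":0},{"x":0.3,"y":38,"z":-5,"wx":0,"wy":0,"wz":31,"claw":0},{"x":0.3,"y":38,"z":-5,"wx":0,"wy":0,"wz":31,"claw":0},{"x":0.3,"y":38,"z":-5,"wx":0,"wy":0,"wz":31,"claw":0},{"x":0.3,"y":38,"z":-5,"wx":0,"wy":0,"wz":31,"claw":0},{"x":0.3,"y":38,"z":-5,"wx":0,"wy":0,"wz":31,"claw":0},{"x":0.3,"y":38,"z":-5,"wx":0,"wy":0,"wz":31,"claw":0}]'
python3 -m jog '[{"x":0,"y":5.5,"z":-3.5,"wx":0,"wy":0,"wz":0,"claw":0},{"x":0,"y":5.5,"z":-3.5,"wx":0,"wy":0,"wz":0,"claw":0},{"x":0,"y":5.5,"z":-3.5,"wx":0,"wy":0,"wz":0,"claw":0}]'
python3 - <<'E'
from h import *
crop("scene",(200,150,400,300),4,"pics/s1.png");crop("top",(220,140,380,270),5,"pics/t1.png")
s=monitor.get_state();print(s['tcp_pos'],s['joint_positions'],s['orientation'],s['ft_force'],s['grip_width'])
E
```

```text
time_s: 1.7
tcp_pos: [0.4444, 0.0722, 0.183]
orientation: [-1.573, 0.0, -1.795]
ft_force: [0.4, -0.4, -0.9]
grip_width: 0.003
time_s: 2.0
tcp_pos: [0.4442, 0.1256, 0.1473]
orientation: [-1.574, -0.001, -1.793]
ft_force: [0.1, -0.2, 0.6]
grip_width: 0.007
[0.44579264 0.12375777 0.14857937] [ 2.88487604e-02  4.52683555e-01  1.91524542e+00 -7.40990083e-04
  7.73953418e-01  2.55230831e-01] [-1.57094609e+00 -5.74186569e-04 -1.79664836e+00] [ 0.48939003 -0.58814256  0.35038893] 0.006224104024350114
```

View pics/s1.png

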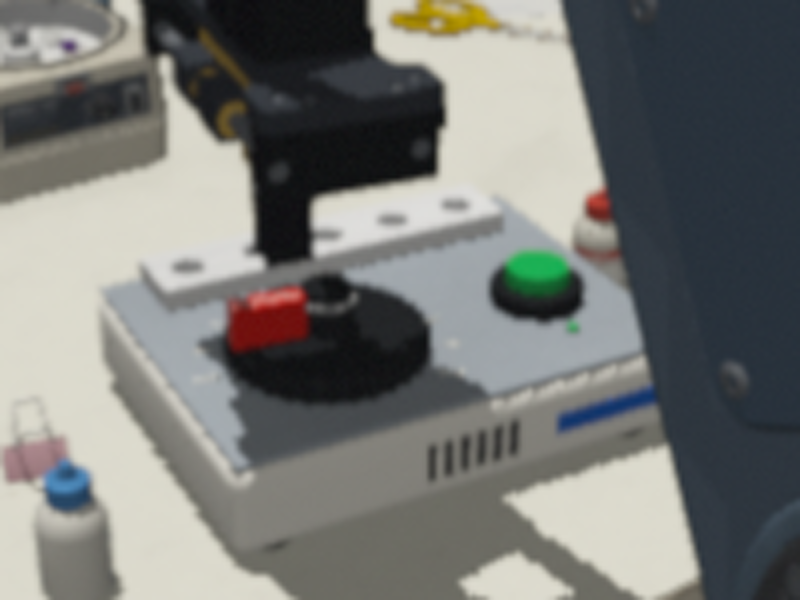

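View pics/t1.png

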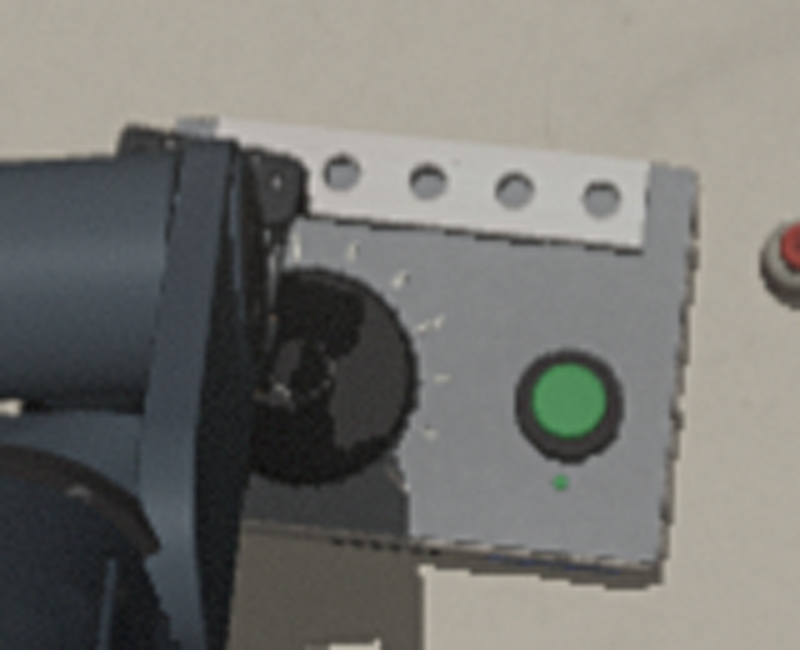

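The scene view shows the fin at crop pixels (268,318), still on its first mark. The fingers hang above it at (285,240), and the arm hides the dial in the top view. I'll check where the tip should project before lowering.

```bash
python3 - <<'E'
from h import *
t=np.array([.4458,.1238,.1376])
a=np.radians(-13); z=np.array([np.cos(a),np.sin(a),0]); x=np.array([-z[1],z[0],0])
for i in(-1,1):
  for j in(-1,1): print(i,j,((proj("scene",t+i*.015*z+j*.0095*x)[0]-[200,150])*4).round())
D=np.array([.4725,.083,.073]);f=np.radians(76.7);
print((proj("scene",[D+[.049*np.cos(f),.049*np.sin(f),.022],D+[.012*np.cos(f),.012*np.sin(f),.022],D])-[200,150])*4)
E
```

```text
-1 -1 [314. 259.]
-1 1 [272. 267.]
1 -1 [291. 230.]
1 1 [251. 237.]
[[229.13589845 301.23593752]
 [303.87450157 287.36041302]
 [328.15394961 322.60250594]]
```

The projected tip and fin match the picture. The gap to the fin is about 14 mm, so I'll lower.

```bash
python3 -m jog '[{"x":0,"y":0,"z":-3,"wx":0,"wy":0,"wz":0,"claw":0},{"x":0,"y":0,"z":-5,"wx":0,"wy":0,"wz":0,"claw":0},{"x":0,"y":0,"z":-5.7,"wx":0,"wy":0,"wz":0,"claw":0},{"x":0,"y":0,"z":-5.7,"wx":0,"wy":0,"wz":0,"claw":0}]'
python3 - <<'E'
from h import *
crop("scene",(200,150,400,300),4,"pics/s2.png")
s=monitor.get_state();print(s['tcp_pos'],s['orientation'],s['ft_force'],s['grip_width'])
# path: finger centre radius .033, face offset 21mm, for fin angle phi; relative to current
D=np.array([.4725,.083])
for k in np.arange(0,4.01,.25):
  f=np.radians(76.7-24*k); p=D+.033*np.array([np.cos(f),np.sin(f)])+.021*np.array([-np.sin(f),np.cos(f)])
  print(k,p.round(4),((p-[.4457,.1240])*100).round(2),-24*k)
E
```

```text
time_s: 2.5
tcp_pos: [0.4458, 0.123, 0.0914]
orientation: [-1.572, -0.0, -1.799]
ft_force: [0.1, 0.0, 0.2]
grip_width: 0.004
[0.44625442 0.12332434 0.09199733] [-1.57023333e+00  4.90183209e-05 -1.79894640e+00] [ 0.86053144 -0.92684165  0.08000969] 0.008318207644647937
0.0 [0.4597 0.1199] [ 1.4  -0.41] -0.0
0.25 [0.4636 0.1211] [ 1.79 -0.29] -6.0
0.5 [0.4676 0.1218] [ 2.19 -0.22] -12.0
0.75 [0.4717 0.1221] [ 2.6  -0.19] -18.0
1.0 [0.4758 0.122 ] [ 3.01 -0.2 ] -24.0
1.25 [0.4798 0.1214] [ 3.41 -0.26] -30.0
1.5 [0.4838 0.1204] [ 3.81 -0.36] -36.0
1.75 [0.4877 0.1191] [ 4.2  -0.49] -42.0
2.0 [0.4914 0.1173] [ 4.57 -0.67] -48.0
2.25 [0.4948 0.1151] [ 4.91 -0.89] -54.0
2.5 [0.4981 0.1126] [ 5.24 -1.14] -60.0
2.75 [0.501  0.1098] [ 5.53 -1.42] -66.0
3.0 [0.5037 0.1066] [ 5.8  -1.74] -72.0
3.25 [0.506  0.1032] [ 6.03 -2.08] -78.0
3.5 [0.5079 0.0996] [ 6.22 -2.44] -84.0
3.75 [0.5094 0.0958] [ 6.37 -2.82] -90.0
4.0 [0.5106 0.0919] [ 6.49 -3.21] -96.0
```

View pics/s2.png

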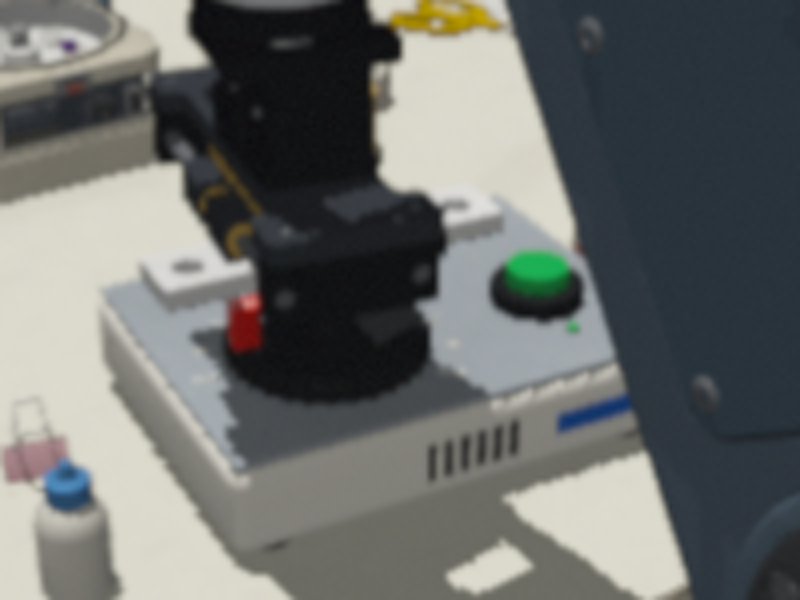

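Lowered with the fin undisturbed. First, I'll make contact and do a slow push over one click.

```bash
python3 -m jog '[{"x":0.5,"y":-0.1,"z":0,"wx":0,"wy":0,"wz":0,"claw":0},{"x":0.9,"y":-0.25,"z":0,"wx":0,"wy":0,"wz":0,"claw":0},{"x":1.2,"y":-0.35,"z":0,"wx":0,"wy":0,"wz":0,"claw":0},{"x":1.2,"y":-0.35,"z":0,"wx":0,"wy":0,"wz":0,"claw":0}]'
python3 -m jog '[{"x":0.2,"y":-0.05,"z":0,"wx":0,"wy":0,"wz":0,"claw":0},{"x":0.2,"y":-0.05,"z":0,"wx":0,"wy":0,"wz":0,"claw":0}]'
python3 -m jog '[{"x":0.2,"y":0.05,"z":0,"wx":0,"wy":0,"wz":-3,"claw":0},{"x":0.2,"y":0.05,"z":0,"wx":0,"wy":0,"wz":-3,"claw":0}]'
python3 -m jog '[{"x":0.2,"y":0.05,"z":0,"wx":0,"wy":0,"wz":-3,"claw":0},{"x":0.2,"y":0.05,"z":0,"wx":0,"wy":0,"wz":-3,"claw":0}]'
python3 -m jog '[{"x":0.2,"y":0.05,"z":0,"wx":0,"wy":0,"wz":-3,"claw":0},{"x":0.2,"y":0.05,"z":0,"wx":0,"wy":0,"wz":-3,"claw":0}]'
python3 -c '
from h import *
crop("scene",(200,150,400,300),4,"pics/s3.png")'
```

```text
time_s: 2.95
tcp_pos: [0.4589, 0.1207, 0.0921]
orientation: [-1.569, 0.001, -1.797]
ft_force: [1.0, -0.4, -0.2]
grip_width: 0.003
time_s: 3.15
tcp_pos: [0.4599, 0.1204, 0.0916]
orientation: [-1.57, 0.0, -1.797]
ft_force: [-0.2, 0.7, 0.2]
grip_width: 0.004
time_s: 3.35
tcp_pos: [0.4618, 0.1209, 0.0915]
orientation: [-1.571, 0.0, -1.849]
ft_force: [-0.5, -1.2, -0.5]
grip_width: 0.005
time_s: 3.55
tcp_pos: [0.4637, 0.1214, 0.0915]
orientation: [-1.571, 0.0, -1.901]
ft_force: [-0.1, 0.0, -0.2]
grip_width: 0.004
time_s: 3.75
tcp_pos: [0.4643, 0.1219, 0.0914]
orientation: [-1.573, -0.001, -1.952]
ft_force: [-1.5, 0.5, 0.9]
grip_width: 0.004
```

View pics/s3.png

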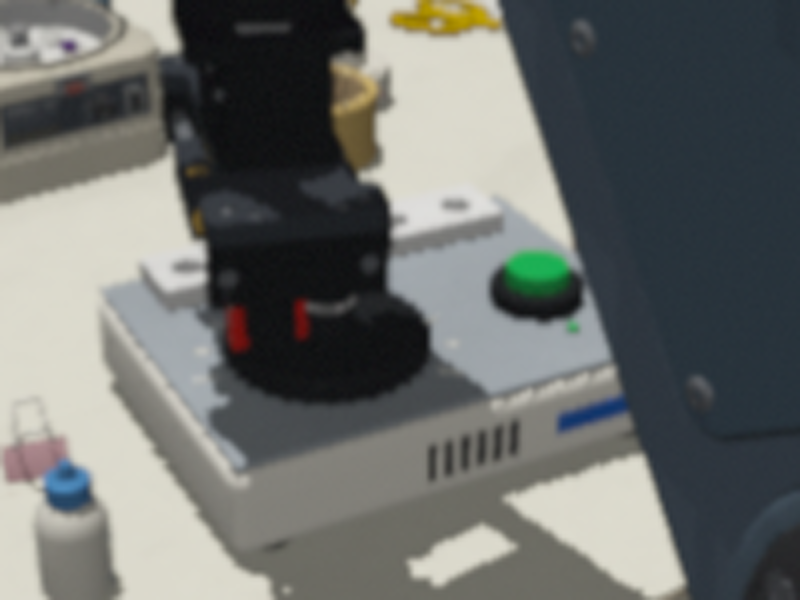

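The finger is now against the fin at (268,325), with the force just rising. Continuing.

```bash

python3 -m jog '[{"x":0.2,"y":0.0,"z":0,"wx":0,"wy":0,"wz":0,"claw":0},{"x":0.2,"y":0.0,"z":0,"wx":0,"wy":0,"wz":0,"claw":0}]'
python3 -m jog '[{"x":0.2,"y":0.0,"z":0,"wx":0,"wy":0,"wz":-3,"claw":0},{"x":0.2,"y":0.0,"z":0,"wx":0,"wy":0,"wz":-3,"claw":0}]'
python3 -m jog '[{"x":0.2,"y":0.0,"z":0,"wx":0,"wy":0,"wz":-3,"claw":0},{"x":0.2,"y":0.0,"z":0,"wx":0,"wy":0,"wz":-3,"claw":0}]'
python3 -c '
from h import *
crop("scene",(200,150,400,300),4,"pics/s4.png")'
```

```text
time_s: 4.0
tcp_pos: [0.4666, 0.1217, 0.0914]
orientation: [-1.573, -0.001, -1.953]
ft_force: [-3.6, -1.3, 1.7]
grip_width: 0.002
time_s: 4.2
tcp_pos: [0.4705, 0.1218, 0.0915]
orientation: [-1.569, 0.001, -2.006]
ft_force: [-0.4, -0.6, -0.3]
grip_width: 0.002
time_s: 4.4
tcp_pos: [0.4733, 0.1218, 0.0917]
orientation: [-1.568, 0.002, -2.058]
ft_force: [1.0, -0.5, 1.2]
grip_width: 0.003
```

View pics/s4.png

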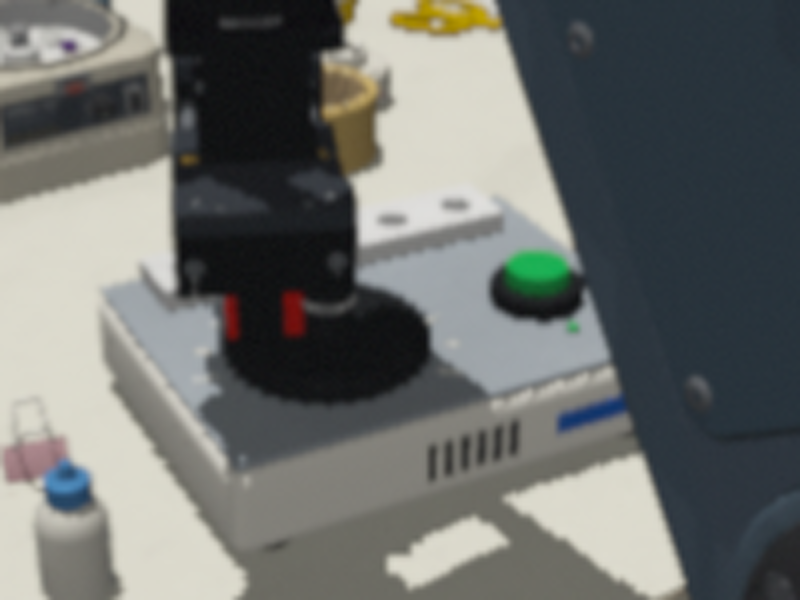

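The force rose to about 4 N and then dropped, and the fin's visible end moved from (237,350) to (232,340), which suits one click. I'll check that projection and push the second click.

```bash
python3 - <<'E'
from h import *
D=np.array([.4725,.083,.073])
for k in range(6):
  f=np.radians(76.7-24*k);e=np.array([np.cos(f),np.sin(f),0]);n=np.array([-e[1],e[0],0])
  P=[D+.049*e+s*.006*n+[0,0,h] for h in(0,.022) for s in(1,-1)]+[D+.012*e+s*.006*n+[0,0,.022] for s in (1,-1)]
  print(k,((proj("scene",P)-[200,150])*4).round().astype(int).tolist())
E
python3 -m jog '[{"x":0.2,"y":0.02,"z":0,"wx":0,"wy":0,"wz":-4,"claw":0},{"x":0.4,"y":0.05,"z":0,"wx":0,"wy":0,"wz":-9,"claw":0}]'
python3 -m jog '[{"x":0.2,"y":-0.02,"z":0,"wx":0,"wy":0,"wz":-3,"claw":0},{"x":0.4,"y":-0.05,"z":0,"wx":0,"wy":0,"wz":-6,"claw":0}]'
python3 -m jog '[{"x":0.2,"y":-0.05,"z":0,"wx":0,"wy":0,"wz":-3,"claw":0},{"x":0.4,"y":-0.1,"z":0,"wx":0,"wy":0,"wz":-6,"claw":0}]'
python3 -m jog '[{"x":0.2,"y":-0.07,"z":0,"wx":0,"wy":0,"wz":-3,"claw":0}]'
python3 -m jog '[{"x":0.2,"y":-0.07,"z":0,"wx":0,"wy":0,"wz":-3,"claw":0}]'
python3 -c '
from h import *
crop("scene",(200,150,400,300),4,"pics/s5.png")'
```

```text
0 [[235, 348], [227, 335], [233, 307], [225, 295], [308, 293], [300, 282]]
1 [[226, 326], [229, 314], [224, 287], [227, 275], [301, 288], [304, 276]]
2 [[235, 305], [247, 295], [233, 266], [246, 256], [300, 283], [312, 272]]
3 [[259, 288], [278, 281], [258, 250], [277, 243], [303, 277], [322, 270]]
4 [[294, 277], [317, 274], [293, 239], [316, 236], [310, 273], [334, 270]]
5 [[334, 274], [357, 276], [333, 236], [357, 237], [320, 270], [344, 272]]
time_s: 4.65
tcp_pos: [0.4767, 0.1223, 0.0917]
orientation: [-1.569, 0.001, -2.217]
ft_force: [-0.0, -0.2, 0.7]
grip_width: 0.002
time_s: 4.85
tcp_pos: [0.4805, 0.1219, 0.0917]
orientation: [-1.57, 0.001, -2.321]
ft_force: [-3.1, 1.7, 2.0]
grip_width: 0.005
time_s: 5.05
tcp_pos: [0.4832, 0.1215, 0.0917]
orientation: [-1.572, 0.0, -2.426]
ft_force: [-1.4, 3.0, 2.3]
grip_width: 0.005
time_s: 5.15
tcp_pos: [0.4855, 0.1207, 0.0917]
orientation: [-1.571, 0.0, -2.478]
ft_force: [-0.8, 1.9, 1.0]
grip_width: 0.004
time_s: 5.25
tcp_pos: [0.4878, 0.1197, 0.0917]
orientation: [-1.571, 0.001, -2.53]
ft_force: [-1.4, -0.5, 1.5]
grip_width: 0.002
```

View pics/s5.png

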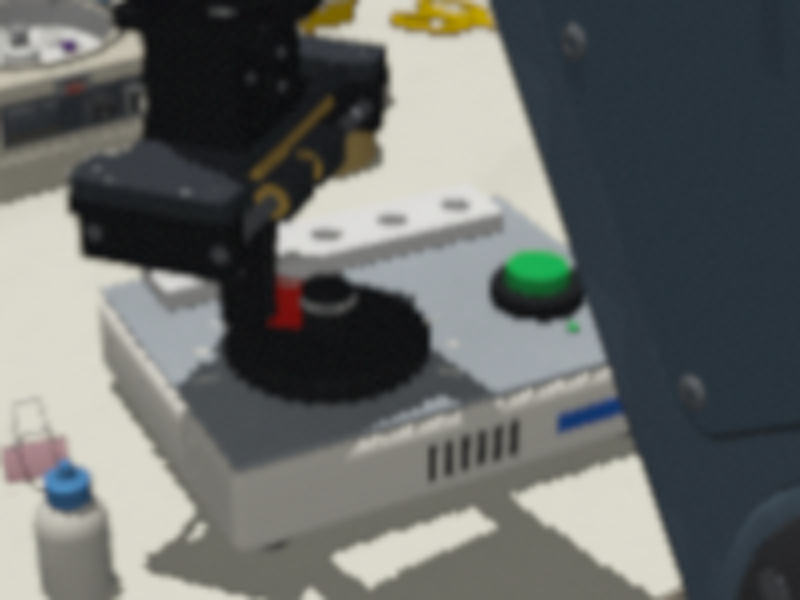

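The red top edge is at y≈278 near x=285. The projections for clicks 1 and 2 are hard to tell apart with the finger in the way, so I'll back off and look before going on.

```bash

python3 -m jog '[{"x":-0.6,"y":0.8,"z":0,"wx":0,"wy":0,"wz":0,"claw":0},{"x":-0.9,"y":1.2,"z":0,"wx":0,"wy":0,"wz":0,"claw":0},{"x":-0.9,"y":1.2,"z":3,"wx":0,"wy":0,"wz":0,"claw":0},{"x":-0.9,"y":1.2,"z":7,"wx":0,"wy":0,"wz":0,"claw":0},{"x":-0.9,"y":1.2,"z":7,"wx":0,"wy":0,"wz":0,"claw":0}]'
python3 -c '
from h import *
crop("scene",(200,150,400,300),4,"pics/s6.png")
print(monitor.get_state()["tcp_pos"])'
```

```text
time_s: 5.8
tcp_pos: [0.4816, 0.1323, 0.1656]
orientation: [-1.565, 0.009, -2.528]
ft_force: [0.4, 0.5, -0.3]
grip_width: 0.005
[0.48016914 0.13201894 0.16373856]
```

View pics/s6.png

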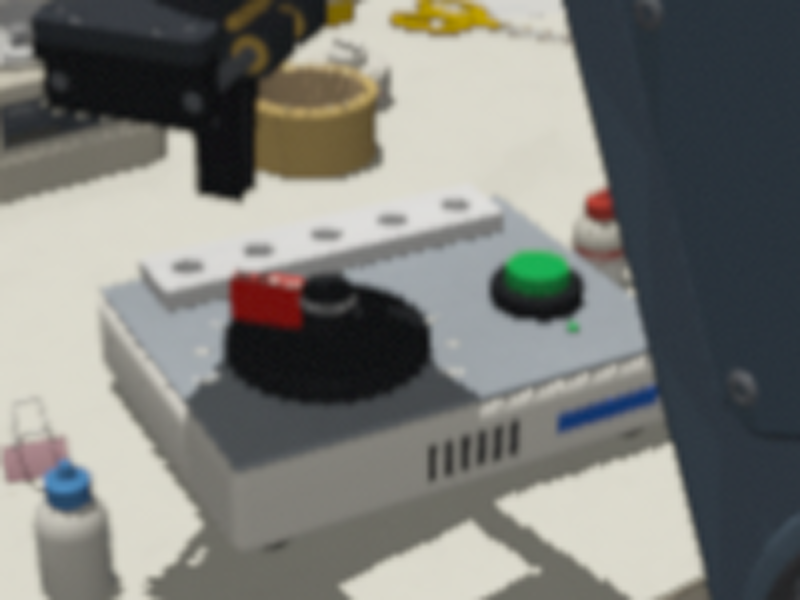

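Clear view now: the fin's outer end spans (232,280) to (232,322), so the dial stands on click 1. The finger is thinner than I assumed, so I'll measure its tip.

```bash
python3 - <<'E'
from h import *
s=monitor.get_state(); t=s['tcp_pos']; y=s['orientation'][2]
print(t,y)
zt=t[2]-.011
P=plane("scene",[[200+u/4-.4,150+v/4-.4] for u,v in((200,190),(243,197),(253,188))],zt)
x=np.array([np.cos(y),np.sin(y)]); z=np.array([-np.sin(y),np.cos(y)])
for p in P: print(((p-t)[:2]@x).round(4),((p-t)[:2]@z).round(4))
E
```

```text
[0.48016914 0.13201894 0.16373856] -2.528401845927687
-0.0141 0.0011
0.0071 0.0013
0.0075 0.0115
```

The finger half-thickness is about 7 mm, so the contact offset is about 13.6 mm. That explains the pushes so far. I'll recompute the path.

```bash
python3 - <<'E'
from h import *
s=monitor.get_state(); t=s['tcp_pos']; y=np.degrees(s['orientation'][2])
D=np.array([.4725,.083])
for k in [1]+list(np.arange(1,4.3,.25)):
  f=np.radians(76.7-24*k); o=.0136
  p=D+.034*np.array([np.cos(f),np.sin(f)])+o*np.array([-np.sin(f),np.cos(f)])
  print(k,p.round(4),((p-t[:2])*100).round(2),(-103.3-24*k-y).round(1))
E
```

```text
1 [0.4823 0.1183] [ 0.21 -1.37] 17.6
1.0 [0.4823 0.1183] [ 0.21 -1.37] 17.6
1.25 [0.4859 0.1171] [ 0.58 -1.49] 11.6
1.5 [0.4894 0.1155] [ 0.92 -1.65] 5.6
1.75 [0.4927 0.1135] [ 1.25 -1.85] -0.4
2.0 [0.4958 0.1113] [ 1.56 -2.08] -6.4
2.25 [0.4986 0.1087] [ 1.84 -2.34] -12.4
2.5 [0.5012 0.1058] [ 2.1  -2.62] -18.4
2.75 [0.5034 0.1027] [ 2.32 -2.93] -24.4
3.0 [0.5053 0.0993] [ 2.51 -3.27] -30.4
3.25 [0.5068 0.0958] [ 2.66 -3.62] -36.4
3.5 [0.508  0.0922] [ 2.78 -3.98] -42.4
3.75 [0.5087 0.0884] [ 2.85 -4.36] -48.4
4.0 [0.5091 0.0846] [ 2.89 -4.74] -54.4
4.25 [0.5091 0.0808] [ 2.89 -5.13] -60.4
```

```bash

python3 -m jog '[{"x":-0.2,"y":0,"z":-4,"wx":0,"wy":0,"wz":5,"claw":0},{"x":-0.2,"y":0,"z":-7,"wx":0,"wy":0,"wz":10,"claw":0},{"x":-0.2,"y":0,"z":-7,"wx":0,"wy":0,"wz":10,"claw":0}]'
python3 -m jog '[{"x":0.1,"y":-0.4,"z":0,"wx":0,"wy":0,"wz":0,"claw":0},{"x":0.2,"y":-0.7,"z":0,"wx":0,"wy":0,"wz":0,"claw":0},{"x":0.3,"y":-1.0,"z":0,"wx":0,"wy":0,"wz":0,"claw":0},{"x":0.4,"y":-1.2,"z":0,"wx":0,"wy":0,"wz":0,"claw":0},{"x":0.4,"y":-1.2,"z":0,"wx":0,"wy":0,"wz":0,"claw":0}]'
python3 -m jog '[{"x":0.2,"y":-0.15,"z":0,"wx":0,"wy":0,"wz":0,"claw":0},{"x":0.4,"y":-0.3,"z":0,"wx":0,"wy":0,"wz":0,"claw":0},{"x":0.4,"y":-0.3,"z":0,"wx":0,"wy":0,"wz":0,"claw":0}]'
python3 -m jog '[{"x":0.17,"y":-0.08,"z":0,"wx":0,"wy":0,"wz":-2,"claw":0},{"x":0.34,"y":-0.16,"z":0,"wx":0,"wy":0,"wz":-5,"claw":0},{"x":0.34,"y":-0.16,"z":0,"wx":0,"wy":0,"wz":-5,"claw":0}]'
python3 -c '
from h import *
crop("scene",(200,150,400,300),4,"pics/s7.png")'
python3 -m jog '[{"x":0.1,"y":-0.06,"z":0,"wx":0,"wy":0,"wz":-2,"claw":0},{"x":0.2,"y":-0.12,"z":0,"wx":0,"wy":0,"wz":-4,"claw":0},{"x":0.2,"y":-0.12,"z":0,"wx":0,"wy":0,"wz":-4,"claw":0}]'
python3 -c '
from h import *
crop("scene",(200,150,400,300),4,"pics/s8.png")'
```

```text
time_s: 6.15
tcp_pos: [0.4726, 0.1314, 0.0877]
orientation: [-1.578, -0.008, -2.355]
ft_force: [-0.2, 0.0, -0.1]
grip_width: 0.007
time_s: 6.65
tcp_pos: [0.4814, 0.1191, 0.0924]
orientation: [-1.569, 0.001, -2.356]
ft_force: [-0.9, 0.6, -0.0]
grip_width: 0.003
time_s: 6.95
tcp_pos: [0.4851, 0.1163, 0.0916]
orientation: [-1.57, 0.0, -2.356]
ft_force: [0.0, 0.0, 0.3]
grip_width: 0.006
time_s: 7.25
tcp_pos: [0.4884, 0.1148, 0.0915]
orientation: [-1.571, 0.0, -2.443]
ft_force: [0.1, 0.6, 0.2]
grip_width: 0.007
time_s: 7.6
tcp_pos: [0.4899, 0.1137, 0.0915]
orientation: [-1.571, -0.0, -2.512]
ft_force: [0.4, -0.3, -0.1]
grip_width: 0.003
```

View pics/s7.png

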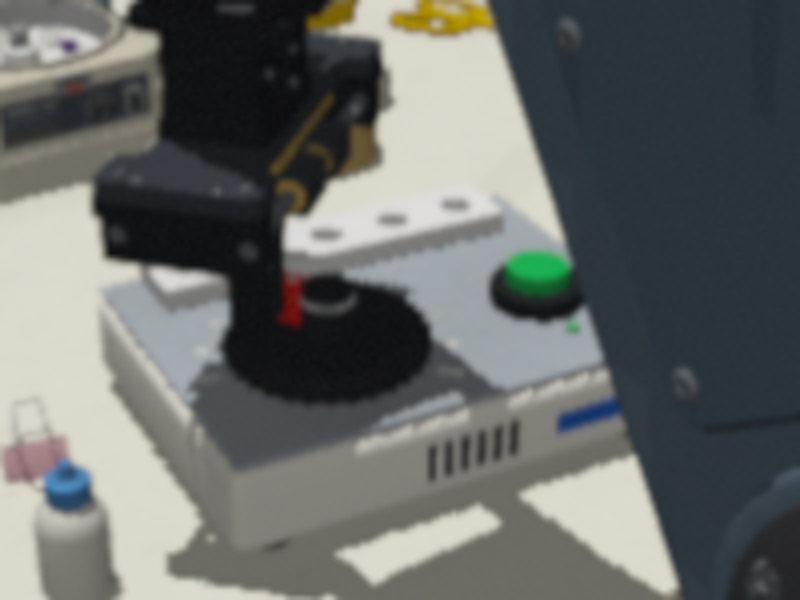

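View pics/s8.png

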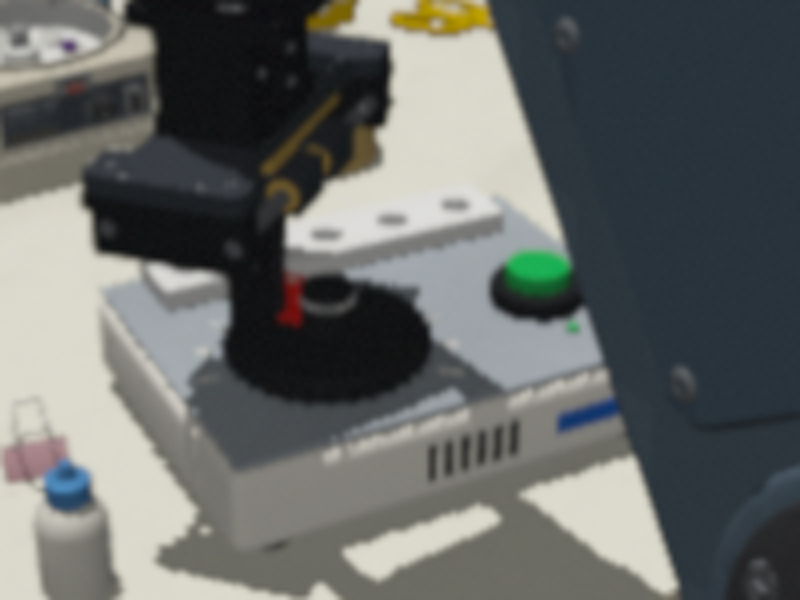

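The fin is too hidden here to judge. I'll take two more small pushes, reading the force, then back off and look.

```bash

python3 -m jog '[{"x":0.13,"y":-0.08,"z":0,"wx":0,"wy":0,"wz":-2,"claw":0},{"x":0.13,"y":-0.08,"z":0,"wx":0,"wy":0,"wz":-2,"claw":0}]'
python3 -m jog '[{"x":0.13,"y":-0.08,"z":0,"wx":0,"wy":0,"wz":-2,"claw":0},{"x":0.13,"y":-0.08,"z":0,"wx":0,"wy":0,"wz":-2,"claw":0}]'
python3 -m jog '[{"x":-0.6,"y":0.7,"z":0,"wx":0,"wy":0,"wz":0,"claw":0},{"x":-0.6,"y":1.2,"z":0,"wx":0,"wy":0,"wz":0,"claw":0},{"x":-0.6,"y":1.6,"z":3,"wx":0,"wy":0,"wz":0,"claw":0},{"x":-0.6,"y":1.6,"z":5,"wx":0,"wy":0,"wz":0,"claw":0},{"x":-0.6,"y":1.6,"z":5,"wx":0,"wy":0,"wz":0,"claw":0}]'
python3 -c '
from h import *
crop("scene",(200,150,400,300),4,"pics/s9.png")'
```

```text
time_s: 7.85
tcp_pos: [0.4905, 0.1132, 0.0915]
orientation: [-1.572, -0.001, -2.547]
ft_force: [-0.7, 2.4, 1.5]
grip_width: 0.007
time_s: 8.05
tcp_pos: [0.491, 0.113, 0.0914]
orientation: [-1.574, -0.002, -2.582]
ft_force: [-2.1, 4.8, 1.4]
grip_width: 0.007
time_s: 8.55
tcp_pos: [0.4888, 0.1285, 0.1439]
orientation: [-1.567, 0.006, -2.581]
ft_force: [1.1, -1.1, 0.8]
grip_width: 0.007
```

View pics/s9.png

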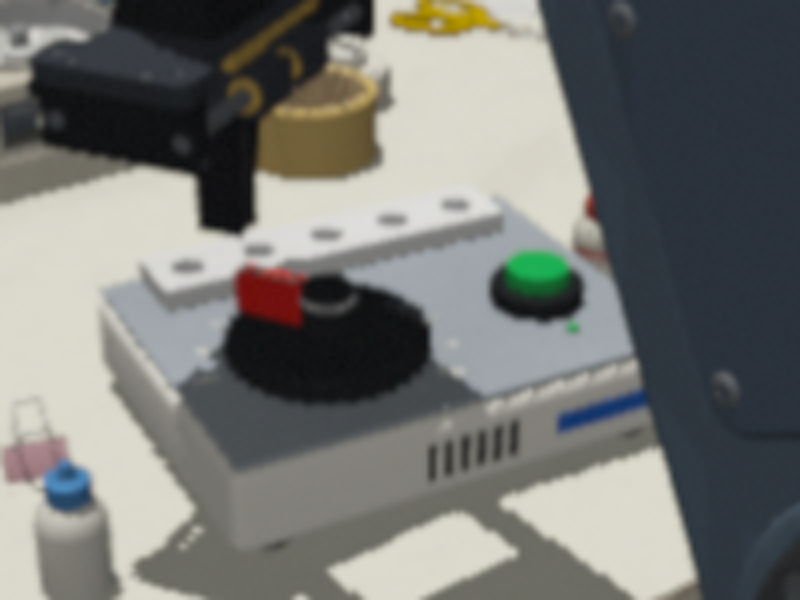

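```bash
python3 - <<'E'
from h import *
D=np.array([.4725,.083])
def crp(name,box):
    im=cv2.imread(name); x0,y0,x1,y1=box
    return cv2.resize(im[y0:y1,x0:x1],None,fx=5,fy=5,interpolation=cv2.INTER_NEAREST)
cv2.imwrite("pics/cmp.png",np.hstack([crp("pics/s1.png",(210,260,320,360)) if 0 else crp(n,(215,255,315,360))[:, :] for n in("pics/s6.png",)]))
cv2.imwrite("pics/cmp.png",np.vstack([np.hstack([cv2.resize(cv2.imread(n)[255:360,215:315],(260,273),interpolation=cv2.INTER_NEAREST) for n in("pics/s1.png","pics/s6.png","pics/s9.png")])]))
for n in("s1","s6","s9"):
    im=cv2.imread(f"pics/{n}.png");hsv=cv2.cvtColor(im,cv2.COLOR_BGR2HSV)
    r=cv2.inRange(hsv,(0,130,60),(8,255,255))|cv2.inRange(hsv,(172,130,60),(180,255,255)); r[:, 310:]=0; r[:,:215]=0;r[:240]=0
    ys,xs=np.nonzero(r)
    # lower boundary line of red between columns
    cols=np.arange(xs.min()+10,xs.max()-10); bot=np.array([ys[xs==c].max() for c in cols])
    p=np.polyfit(cols,bot,1); ends=[(c,np.polyval(p,c)) for c in(xs.min()+1,xs.max()-1)]
    W=plane("scene",[[200+u/4-.375,150+v/4-.375] for u,v in ends],.073)[:,:2]
    d=W[0]-W[1]; print(n,xs.min(),xs.max(),p.round(2),W-D,"len",np.linalg.norm(d),"ang",np.degrees(np.arctan2(d[1],d[0])))
E
```

```text
s1 228 309 [-1.9000e-01  3.9729e+02] [[ 0.00427041  0.05359299]
 [-0.00494176  0.0155377 ]] len 0.03915442322048246 ang 76.39199996058514
s6 231 302 [1.600e-01 2.806e+02] [[0.03139173 0.03626524]
 [0.00316693 0.01438909]] len 0.03571000979536748 ang 37.77814136005276
s9 237 304 [  0.26 248.15] [[0.03641722 0.02996845]
 [0.00431505 0.01252983]] len 0.03653293107491583 ang 28.5117959727275
```

View pics/cmp.png

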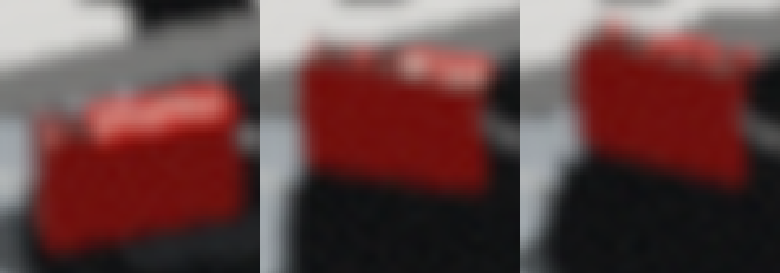

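The measured fin angles are 76.4° at the start, 37.8° mid-jump in s6, and 28.5° now (click 2 is at 28.7°). The dial seems to settle slowly, so I'll recheck after a pause, with the finger's contact offset now re-estimated at 17 mm.

```bash
cat >> m.py <<'E'
def finang(img,name):
    im=img[150:300,200:400]; im=cv2.resize(im,None,fx=4,fy=4,interpolation=cv2.INTER_CUBIC); cv2.imwrite(name,im)
    hsv=cv2.cvtColor(im,cv2.COLOR_BGR2HSV)
    r=cv2.inRange(hsv,(0,130,60),(8,255,255))|cv2.inRange(hsv,(172,130,60),(180,255,255)); r[:, 345:]=0; r[:,:215]=0;r[:225]=0;r[360:]=0
    r,c,s=big(r)
    ys,xs=np.nonzero(r)
    cols=np.arange(xs.min()+8,xs.max()-7); bot=np.array([ys[xs==c].max() for c in cols])
    p=np.polyfit(cols,bot,1); ends=[(c,np.polyval(p,c)) for c in(xs.min()+1,xs.max()-1)]
    W=plane("scene",[[200+u/4-.375,150+v/4-.375] for u,v in ends],.073)[:,:2]
    d=W[0]-W[1]; print(name,xs.min(),xs.max(),"len",np.linalg.norm(d),"ang",np.degrees(np.arctan2(d[1],d[0])))
E
python3 -m jog '[{"x":0,"y":0,"z":0,"wx":0,"wy":0,"wz":0,"claw":0},{"x":0,"y":0,"z":0,"wx":0,"wy":0,"wz":0,"claw":0}]'
python3 - <<'E'
from m import *
finang(cams.camera("scene"),"pics/s10.png")
s=monitor.get_state(); t=s['tcp_pos']; y=np.degrees(s['orientation'][2]); print(t,y)
D=np.array([.4725,.083])
for k in np.arange(2,4.3,.25):
  f=np.radians(76.7-24*k); o=.017
  p=D+.034*np.array([np.cos(f),np.sin(f)])+o*np.array([-np.sin(f),np.cos(f)])
  print(k,p.round(4),((p-t[:2])*100).round(2),(-103.3-24*k-y).round(1))
E
```

```text
time_s: 8.8
tcp_pos: [0.4859, 0.128, 0.1406]
orientation: [-1.572, -0.002, -2.582]
ft_force: [-0.1, -0.1, -0.1]
grip_width: 0.008
pics/s10.png 237 305 len 0.036785302322717095 ang 29.330275601287934
[0.48591167 0.12796509 0.14056957] -147.96639895677026
2.0 [0.4942 0.1142] [ 0.82 -1.37] -3.3
2.25 [0.4973 0.1118] [ 1.14 -1.62] -9.3
2.5 [0.5002 0.1091] [ 1.43 -1.89] -15.3
2.75 [0.5028 0.106 ] [ 1.68 -2.19] -21.3
3.0 [0.505  0.1027] [ 1.91 -2.52] -27.3
3.25 [0.5069 0.0992] [ 2.1  -2.87] -33.3
3.5 [0.5084 0.0955] [ 2.25 -3.24] -39.3
3.75 [0.5095 0.0917] [ 2.36 -3.62] -45.3
4.0 [0.5102 0.0878] [ 2.43 -4.02] -51.3
4.25 [0.5105 0.0838] [ 2.46 -4.41] -57.3
```

Dial stable at 29.3°, which is click 2. Now a controlled push to click 3.

```bash

python3 -m jog '[{"x":0,"y":0,"z":-3,"wx":0,"wy":0,"wz":-2,"claw":0},{"x":0,"y":0,"z":-4.9,"wx":0,"wy":0,"wz":-3,"claw":0},{"x":0.2,"y":-0.4,"z":-4.9,"wx":0,"wy":0,"wz":-3,"claw":0},{"x":0.5,"y":-0.8,"z":-4.9,"wx":0,"wy":0,"wz":-3,"claw":0},{"x":0.7,"y":-1.1,"z":-4.9,"wx":0,"wy":0,"wz":-3,"claw":0},{"x":0.8,"y":-1.3,"z":-4.9,"wx":0,"wy":0,"wz":-3,"claw":0},{"x":0.8,"y":-1.3,"z":-4.9,"wx":0,"wy":0,"wz":-3,"claw":0}]'
python3 -m jog '[{"x":0.17,"y":-0.15,"z":0,"wx":0,"wy":0,"wz":-3,"claw":0},{"x":0.34,"y":-0.3,"z":0,"wx":0,"wy":0,"wz":-6,"claw":0},{"x":0.34,"y":-0.3,"z":0,"wx":0,"wy":0,"wz":-6,"claw":0}]'
python3 -m jog '[{"x":0.14,"y":-0.13,"z":0,"wx":0,"wy":0,"wz":-3,"claw":0},{"x":0.14,"y":-0.13,"z":0,"wx":0,"wy":0,"wz":-3,"claw":0}]'
python3 -m jog '[{"x":0.14,"y":-0.15,"z":0,"wx":0,"wy":0,"wz":-3,"claw":0},{"x":0.14,"y":-0.15,"z":0,"wx":0,"wy":0,"wz":-3,"claw":0}]'
python3 -m jog '[{"x":0.12,"y":-0.15,"z":0,"wx":0,"wy":0,"wz":-3,"claw":0},{"x":0.12,"y":-0.15,"z":0,"wx":0,"wy":0,"wz":-3,"claw":0}]'
python3 -c '
from m import *
finang(cams.camera("scene"),"pics/s11.png")'
```

```text
time_s: 9.55
tcp_pos: [0.4955, 0.1151, 0.0934]
orientation: [-1.57, 0.002, -2.636]
ft_force: [0.1, 2.1, -0.1]
grip_width: 0.005
time_s: 9.85
tcp_pos: [0.4984, 0.1122, 0.0932]
orientation: [-1.57, 0.001, -2.739]
ft_force: [-0.1, 1.2, 0.5]
grip_width: 0.002
time_s: 10.05
tcp_pos: [0.4997, 0.1107, 0.093]
orientation: [-1.57, 0.001, -2.791]
ft_force: [-0.1, 1.0, 0.1]
grip_width: 0.001
time_s: 10.25
tcp_pos: [0.501, 0.1089, 0.0927]
orientation: [-1.57, 0.0, -2.842]
ft_force: [0.1, 0.2, 0.1]
grip_width: 0.005
time_s: 10.45
tcp_pos: [0.5021, 0.1074, 0.0926]
orientation: [-1.57, 0.0, -2.895]
ft_force: [-0.5, 0.4, -0.5]
grip_width: 0.002
pics/s11.png 279 304 len 0.019328355430384928 ang 3.7362635904749424
```

View pics/s11.png

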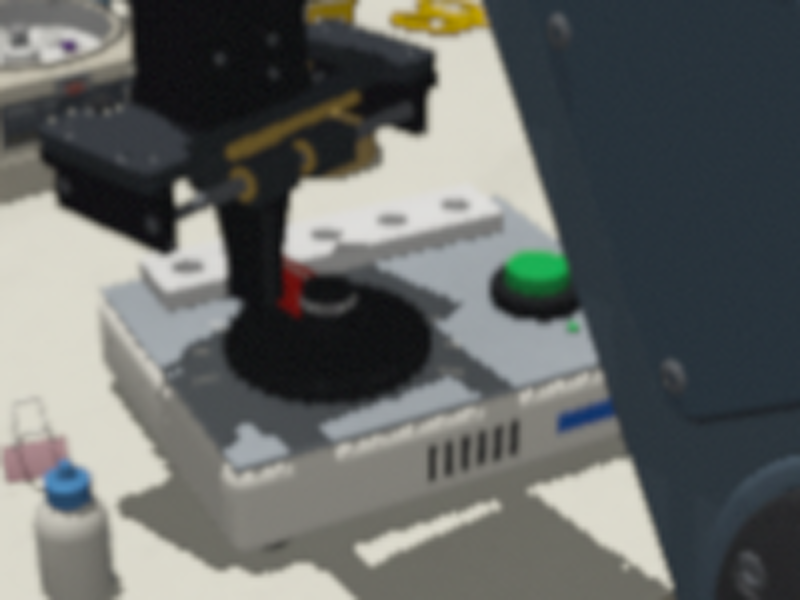

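The visible part of the fin gives 3.7°, against 4.7° for click 3. I'll back off for a clear look.

```bash

python3 -m jog '[{"x":-0.2,"y":0.6,"z":0,"wx":0,"wy":0,"wz":0,"claw":0},{"x":-0.3,"y":1.2,"z":0,"wx":0,"wy":0,"wz":0,"claw":0},{"x":-0.3,"y":1.6,"z":2,"wx":0,"wy":0,"wz":0,"claw":0},{"x":-0.3,"y":1.6,"z":6,"wx":0,"wy":0,"wz":0,"claw":0},{"x":-0.3,"y":1.6,"z":6,"wx":0,"wy":0,"wz":0,"claw":0},{"x":-0.3,"y":1.6,"z":6,"wx":0,"wy":0,"wz":0,"claw":0}]'
python3 - <<'E'
from m import *
finang(cams.camera("scene"),"pics/s12.png")
s=monitor.get_state(); t=s['tcp_pos']; y=np.degrees(s['orientation'][2]); print(t,y)
D=np.array([.4725,.083])
for k in np.arange(3,4.3,.25):
  f=np.radians(76.7-24*k); o=.017
  p=D+.034*np.array([np.cos(f),np.sin(f)])+o*np.array([-np.sin(f),np.cos(f)])
  print(k,p.round(4),((p-t[:2])*100).round(2),(-103.3-24*k-y).round(1))
E
```

```text
time_s: 11.1
tcp_pos: [0.4993, 0.1243, 0.1533]
orientation: [-1.57, 0.002, -2.895]
ft_force: [-1.1, -0.1, -0.9]
grip_width: 0.004
pics/s12.png 262 304 len 0.03331255370955523 ang 4.589303145443765
[0.49842395 0.12410411 0.15238265] -165.91174532771578
3.0 [0.505  0.1027] [ 0.66 -2.14] -9.4
3.25 [0.5069 0.0992] [ 0.85 -2.49] -15.4
3.5 [0.5084 0.0955] [ 1.   -2.86] -21.4
3.75 [0.5095 0.0917] [ 1.11 -3.24] -27.4
4.0 [0.5102 0.0878] [ 1.18 -3.63] -33.4
4.25 [0.5105 0.0838] [ 1.21 -4.03] -39.4
```

View pics/s12.png

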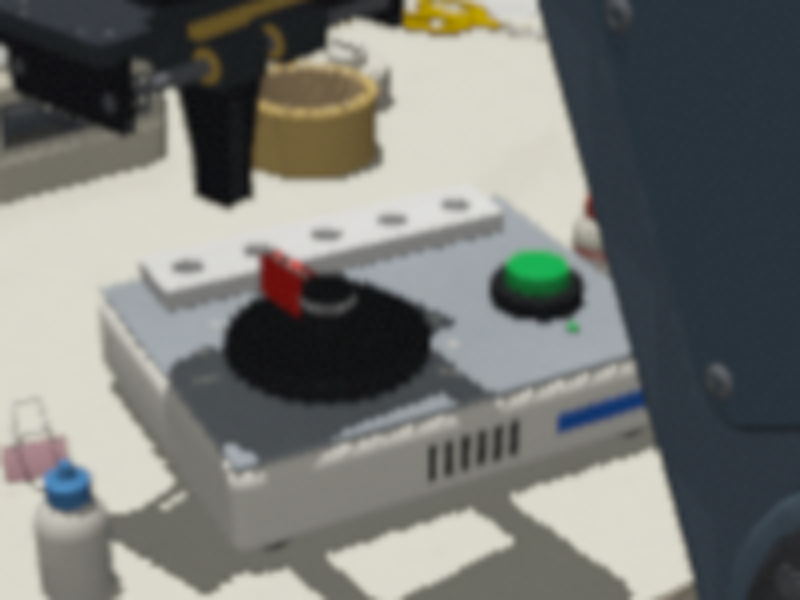

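Click 3 confirmed (4.6° against 4.7°). Now the last push, again stopping 0.7 click along.

```bash

python3 -m jog '[{"x":0,"y":0,"z":-4,"wx":0,"wy":0,"wz":-4,"claw":0},{"x":0,"y":0,"z":-6,"wx":0,"wy":0,"wz":-9,"claw":0},{"x":0.2,"y":-0.5,"z":-6,"wx":0,"wy":0,"wz":-9,"claw":0},{"x":0.3,"y":-1.0,"z":-6,"wx":0,"wy":0,"wz":-9,"claw":0},{"x":0.4,"y":-1.5,"z":-6,"wx":0,"wy":0,"wz":-9,"claw":0},{"x":0.6,"y":-1.9,"z":-6,"wx":0,"wy":0,"wz":-9,"claw":0},{"x":0.65,"y":-2.1,"z":-6,"wx":0,"wy":0,"wz":-9,"claw":0},{"x":0.65,"y":-2.1,"z":-6,"wx":0,"wy":0,"wz":-9,"claw":0}]'
python3 -m jog '[{"x":0.1,"y":-0.18,"z":0,"wx":0,"wy":0,"wz":-3,"claw":0},{"x":0.2,"y":-0.37,"z":0,"wx":0,"wy":0,"wz":-6,"claw":0},{"x":0.2,"y":-0.37,"z":0,"wx":0,"wy":0,"wz":-6,"claw":0}]'
python3 -m jog '[{"x":0.08,"y":-0.19,"z":0,"wx":0,"wy":0,"wz":-3,"claw":0},{"x":0.08,"y":-0.19,"z":0,"wx":0,"wy":0,"wz":-3,"claw":0}]'
python3 -m jog '[{"x":0.07,"y":-0.19,"z":0,"wx":0,"wy":0,"wz":-3,"claw":0},{"x":0.07,"y":-0.19,"z":0,"wx":0,"wy":0,"wz":-3,"claw":0}]'
python3 -m jog '[{"x":0.05,"y":-0.18,"z":0,"wx":0,"wy":0,"wz":-3,"claw":0},{"x":0.05,"y":-0.18,"z":0,"wx":0,"wy":0,"wz":-3,"claw":0},{"x":0.05,"y":-0.18,"z":0,"wx":0,"wy":0,"wz":-3,"claw":0}]'
python3 -c '
from m import *
finang(cams.camera("scene"),"pics/s13.png")'
```

```text
time_s: 11.95
tcp_pos: [0.5064, 0.103, 0.0934]
orientation: [-1.572, 0.002, -3.055]
ft_force: [0.0, 4.2, 2.5]
grip_width: 0.006
time_s: 12.25
tcp_pos: [0.5081, 0.0992, 0.0931]
orientation: [-1.571, 0.002, 3.125]
ft_force: [0.7, 2.2, 1.4]
grip_width: 0.004
time_s: 12.45
tcp_pos: [0.5086, 0.0969, 0.0928]
orientation: [-1.57, 0.001, 3.074]
ft_force: [0.7, 0.1, -0.3]
grip_width: 0.008
time_s: 12.65
tcp_pos: [0.509, 0.0949, 0.0925]
orientation: [-1.57, -0.0, 3.022]
ft_force: [0.3, 0.6, 0.4]
grip_width: 0.009
time_s: 12.95
tcp_pos: [0.5093, 0.0933, 0.0924]
orientation: [-1.57, -0.0, 2.97]
ft_force: [0.4, -0.0, 0.4]
grip_width: 0.008
pics/s13.png 296 313 len 0.007620156870435458 ang 55.535863617272746
```

View pics/s13.png

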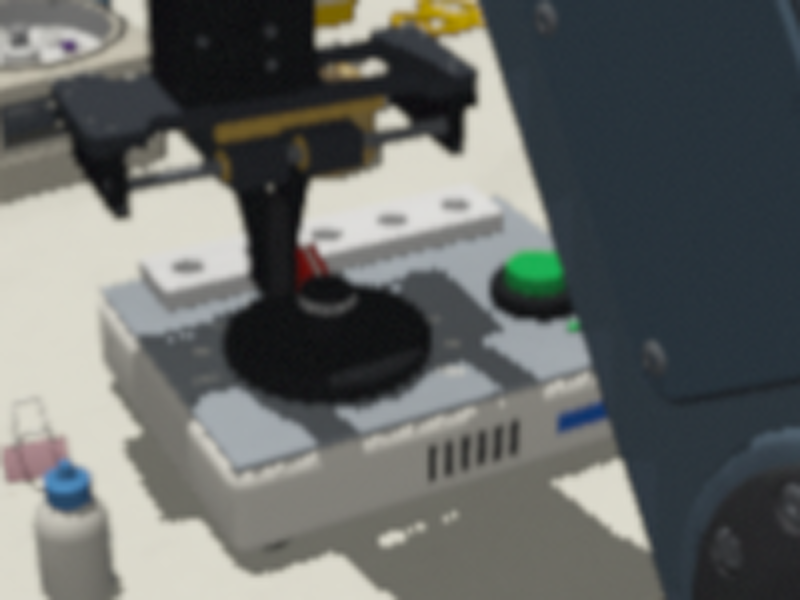

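The fin's edge at (296,247) suits click 4, predicted at (293,239). I'll back off and raise for a proper look.

```bash

python3 -m jog '[{"x":0.1,"y":0.6,"z":0,"wx":0,"wy":0,"wz":0,"claw":0},{"x":0.2,"y":1.2,"z":0,"wx":0,"wy":0,"wz":0,"claw":0},{"x":0.2,"y":1.6,"z":2,"wx":0,"wy":0,"wz":0,"claw":0},{"x":0.2,"y":1.6,"z":6,"wx":0,"wy":0,"wz":0,"claw":0},{"x":0.2,"y":1.6,"z":9,"wx":0,"wy":0,"wz":0,"claw":0},{"x":0.2,"y":1.6,"z":9,"wx":0,"wy":0,"wz":0,"claw":0}]'
python3 - <<'E'
from m import *
finang(cams.camera("scene"),"pics/s14.png"); crop("top",(220,140,380,270),5,"pics/t14.png")
s=monitor.get_state(); t=s['tcp_pos']; print(t,s['joint_positions'])
E
```

```text
time_s: 13.6
tcp_pos: [0.5146, 0.1102, 0.1866]
orientation: [-1.572, 0.009, 2.969]
ft_force: [-0.2, 0.4, -0.7]
grip_width: 0.003
pics/s14.png 297 313 len 0.010004574817165476 ang 13.026076568861862
[0.51169182 0.10994072 0.18309997] [-2.08867635e-03  4.61619652e-01  1.73969763e+00  3.88860563e-05
  9.38740722e-01  1.74177045e+00]m.py:11: RankWarning: Polyfit may be poorly conditioned
  p=np.polyfit(cols,bot,1); ends=[(c,np.polyval(p,c)) for c in(xs.min()+1,xs.max()-1)]
```

View pics/s14.png

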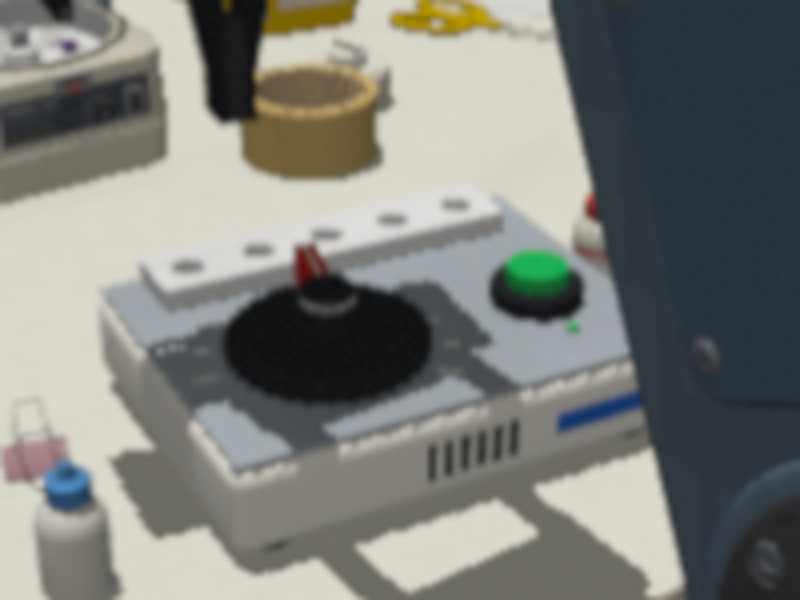

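View pics/t14.png

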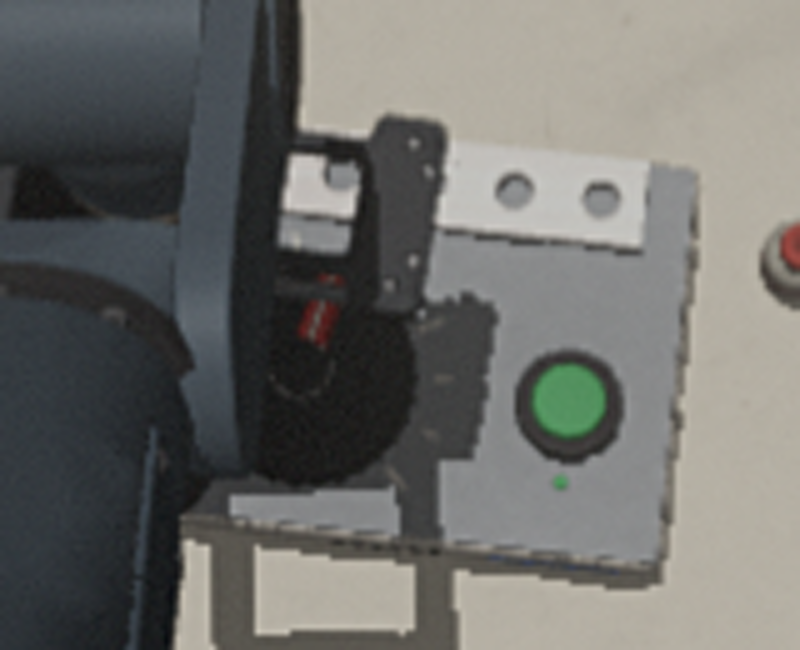

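In the top view the fin runs from (310,340) to (328,278), about 18° right of straight back, so click 4. I'll check it numerically and work out the shift to the button.

```bash
python3 - <<'E'
from m import *
im=cv2.imread("pics/t14.png");hsv=cv2.cvtColor(im,cv2.COLOR_BGR2HSV)
r=cv2.inRange(hsv,(0,90,40),(10,255,255))|cv2.inRange(hsv,(170,90,40),(180,255,255)); r[:, :280]=0;r[:,370:]=0;r[:260]=0;r[360:]=0
ys,xs=np.nonzero(r);print(len(xs))
P=plane("top",np.c_[220+xs/5-.4,140+ys/5-.4],.095)[:,:2]
c=P.mean(0);u,s,v=np.linalg.svd(P-c,full_matrices=False);print(c,s,np.degrees(np.arctan2(v[0,1],v[0,0])), "dial->mean",np.degrees(np.arctan2(*(c-[.4725,.083])[::-1])))
s=monitor.get_state(); print(np.array([.458,-.035])-s['tcp_pos'][:2])
E
```

```text
1374
[0.49605005 0.07516484] [0.31644023 0.17710803] 161.88284644693715 dial->mean -18.402411904021108
[-0.05369182 -0.14494072]
```

Dial at −18° by two measures (click 4 is at −19.3°, neighbours 24° away). Moving over the button.

```bash

python3 -m jog '[{"x":-1.8,"y":-4.5,"z":0,"wx":0,"wy":0,"wz":0,"claw":0},{"x":-3.6,"y":-9,"z":0,"wx":0,"wy":0,"wz":0,"claw":0},{"x":-5.4,"y":-14.5,"z":0,"wx":0,"wy":0,"wz":0,"claw":0},{"x":-5.4,"y":-14.5,"z":0,"wx":0,"wy":0,"wz":0,"claw":0},{"x":-5.4,"y":-14.5,"z":-5,"wx":0,"wy":0,"wz":0,"claw":0},{"x":-5.4,"y":-14.5,"z":-7.5,"wx":0,"wy":0,"wz":0,"claw":0},{"x":-5.4,"y":-14.5,"z":-7.5,"wx":0,"wy":0,"wz":0,"claw":0},{"x":-5.4,"y":-14.5,"z":-7.5,"wx":0,"wy":0,"wz":0,"claw":0}]'
python3 - <<'E'
from m import *
crop("scene",(200,150,400,300),4,"pics/s15.png"); crop("top",(220,140,380,270),5,"pics/t15.png")
s=monitor.get_state(); t=s['tcp_pos']; print(t,s['orientation'],s['ft_force'])
E
```

```text
time_s: 14.5
tcp_pos: [0.457, -0.0348, 0.1068]
orientation: [-1.571, -0.003, 2.968]
ft_force: [0.3, 1.0, 0.6]
grip_width: 0.005
[ 0.45830696 -0.03527979  0.10820129] [-1.57067601e+00  1.46748814e-03  2.96837716e+00] [-0.3168784  -0.06613939 -0.06960427]
```

View pics/s15.png

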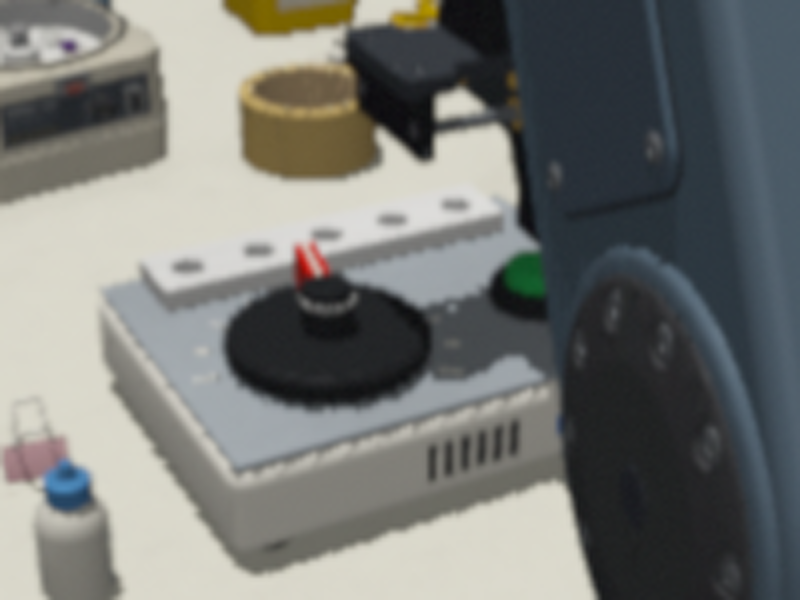

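View pics/t15.png

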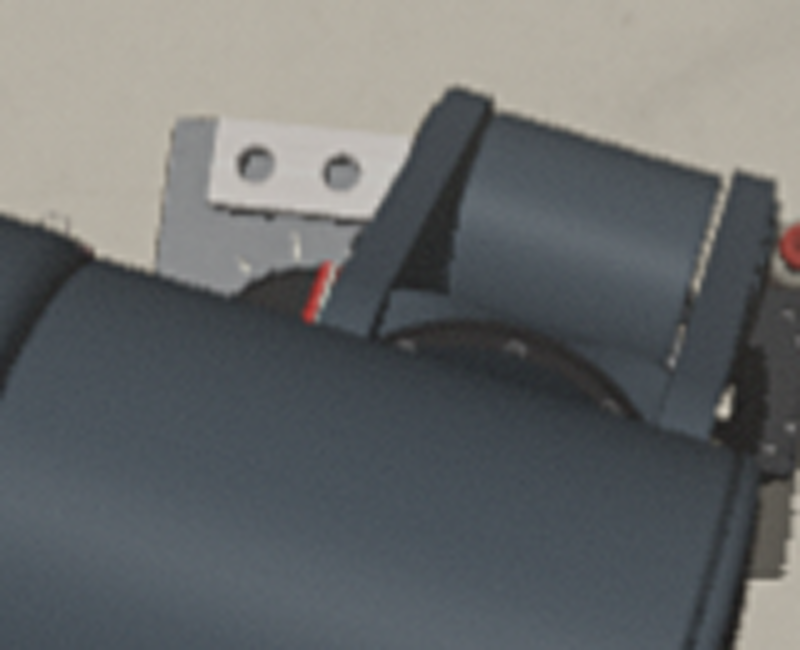

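The fin is unmoved at click 4 and the tool is over the button, within 1 mm. Pressing in steps while watching the force.

```bash

python3 -m jog '[{"x":0,"y":0,"z":-0.8,"wx":0,"wy":0,"wz":0,"claw":0},{"x":0,"y":0,"z":-1.5,"wx":0,"wy":0,"wz":0,"claw":0},{"x":0,"y":0,"z":-1.5,"wx":0,"wy":0,"wz":0,"claw":0}]'
python3 -m jog '[{"x":0,"y":0,"z":-0.3,"wx":0,"wy":0,"wz":0,"claw":0},{"x":0,"y":0,"z":-0.5,"wx":0,"wy":0,"wz":0,"claw":0},{"x":0,"y":0,"z":-0.5,"wx":0,"wy":0,"wz":0,"claw":0}]'
python3 -m jog '[{"x":0,"y":0,"z":-0.2,"wx":0,"wy":0,"wz":0,"claw":0},{"x":0,"y":0,"z":-0.2,"wx":0,"wy":0,"wz":0,"claw":0}]'
python3 -m jog '[{"x":0,"y":0,"z":-0.2,"wx":0,"wy":0,"wz":0,"claw":0},{"x":0,"y":0,"z":-0.2,"wx":0,"wy":0,"wz":0,"claw":0}]'
python3 -m jog '[{"x":0,"y":0,"z":-0.15,"wx":0,"wy":0,"wz":0,"claw":0},{"x":0,"y":0,"z":-0.15,"wx":0,"wy":0,"wz":0,"claw":0}]'
```

```text
time_s: 14.9
tcp_pos: [0.4572, -0.0353, 0.0921]
orientation: [-1.571, -0.001, 2.968]
ft_force: [-1.7, 0.3, 0.4]
grip_width: 0.005
time_s: 15.2
tcp_pos: [0.4576, -0.0355, 0.0876]
orientation: [-1.571, 0.0, 2.967]
ft_force: [0.2, -0.1, 3.5]
grip_width: 0.003
time_s: 15.4
tcp_pos: [0.4577, -0.0355, 0.0856]
orientation: [-1.571, 0.0, 2.967]
ft_force: [-0.3, 0.6, 4.6]
grip_width: 0.006
time_s: 15.6
tcp_pos: [0.4577, -0.0356, 0.0843]
orientation: [-1.571, 0.001, 2.968]
ft_force: [-0.6, 1.7, 10.7]
grip_width: 0.004
time_s: 15.8
tcp_pos: [0.4577, -0.0356, 0.0841]
orientation: [-1.571, 0.002, 2.968]
ft_force: [-3.8, 0.7, 23.8]
grip_width: 0.007
```

Button bottomed: the tip is at 73.1 mm, which is 6 mm of travel, and the force climbs against a hard stop. Releasing.

```bash

python3 -m jog '[{"x":0,"y":0,"z":0.6,"wx":0,"wy":0,"wz":0,"claw":0},{"x":0,"y":0,"z":2,"wx":0,"wy":0,"wz":0,"claw":0},{"x":0,"y":0,"z":6,"wx":0,"wy":0,"wz":0,"claw":0},{"x":0,"y":0,"z":10,"wx":0,"wy":0,"wz":0,"claw":0},{"x":0,"y":-5,"z":10,"wx":0,"wy":0,"wz":0,"claw":0},{"x":0,"y":-10,"z":10,"wx":0,"wy":0,"wz":0,"claw":0},{"x":0,"y":-15,"z":10,"wx":0,"wy":0,"wz":0,"claw":0},{"x":0,"y":-20,"z":10,"wx":0,"wy":0,"wz":0,"claw":0}]'
python3 -m jog '[{"x":0,"y":-5,"z":0,"wx":0,"wy":0,"wz":0,"claw":0},{"x":0,"y":-10,"z":0,"wx":0,"wy":0,"wz":0,"claw":0},{"x":0,"y":-10,"z":0,"wx":0,"wy":0,"wz":0,"claw":0},{"x":0,"y":-10,"z":0,"wx":0,"wy":0,"wz":0,"claw":0}]'
python3 - <<'E'
from m import *
a=cams.camera("scene");b=cams.camera("top"); cv2.imwrite("pics/s16.png",a);cv2.imwrite("pics/t16.png",b)
cv2.imwrite("pics/t16c.png",cv2.resize(b[140:270,220:380],None,fx=5,fy=5,interpolation=cv2.INTER_CUBIC))
s=monitor.get_state(); print(s['tcp_pos'],s['ft_force'],np.abs(s['qvel']).max())
E
```

```text
time_s: 16.6
tcp_pos: [0.4572, -0.2374, 0.1819]
orientation: [-1.571, 0.0, 2.968]
ft_force: [1.3, -0.2, -0.2]
grip_width: 0.005
time_s: 17.0
tcp_pos: [0.4568, -0.3365, 0.1812]
orientation: [-1.572, -0.001, 2.965]
ft_force: [-0.5, 0.4, -0.3]
grip_width: -0.001
[ 0.45677066 -0.33401972  0.18129684] [-0.55206004  0.70938815  0.41370068] 0.01938529521249749
```

View pics/s16.png

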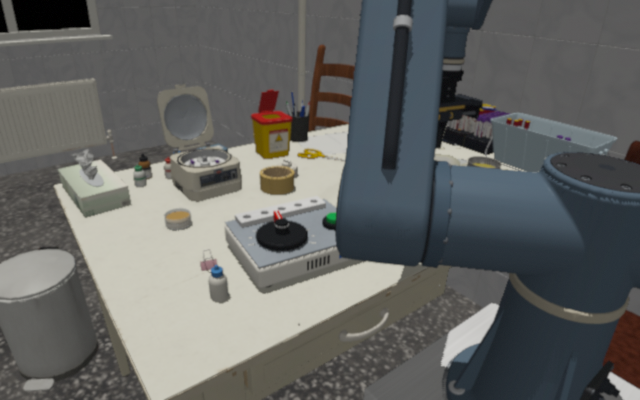

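View pics/t16.png

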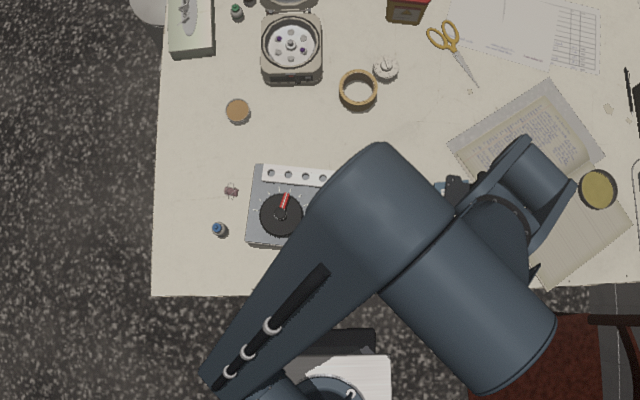

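View pics/t16c.png

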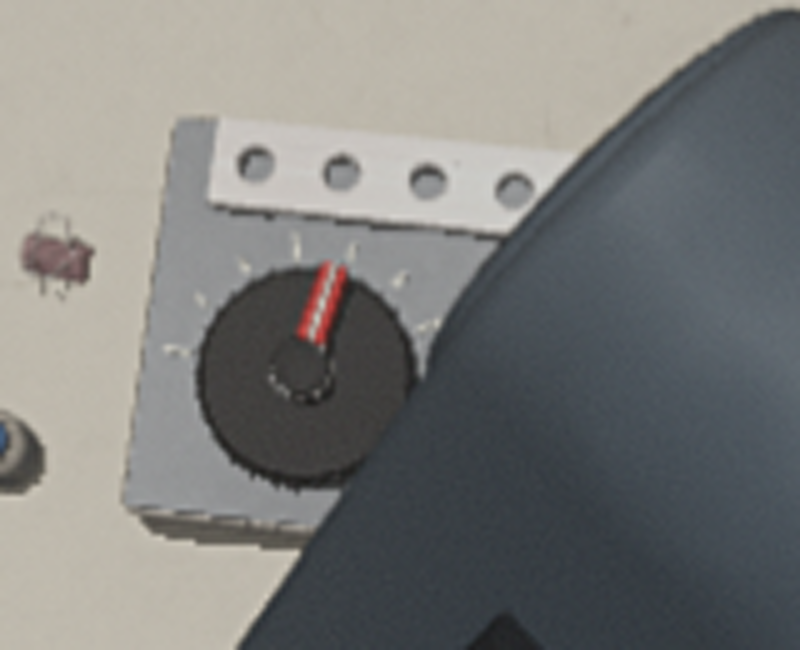

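The fin points at the fifth mark, (350,250), with four marks to its left, so it is exactly four clicks on. The bottle and clip haven't moved, and the tool is clear and still. Handing in.

```bash
python3 -c '
from plant import robot
print(robot.finish_job())'
```

```text
the job is handed in; nothing more can be done
None
```

I turned the dial clockwise from click 0 to click 4 with the shut fingertips, pushing only the trailing face of the fin. With the dial there, I pressed the green button to its stop, let it come up and handed the job in at about 17 s.

**Dial:** The fin read 76.4° at the start. It then read about 29° on click 2, 4.6° on click 3 and −18° on click 4, where the expected value is −19.3°. After the press, the top view shows it on the fifth mark, with four marks to its left.

**Button:** The fingertip went down to 73.1 mm, which is the full 6 mm of travel. The force rose to 24 N against the stop, more than the 5 N the button needs.

**Checks that disagreed or could not be made:**
- **Finger thickness:** My first guess for the fingers was wrong, so I misjudged how far the first two pushes had turned the dial.
- **Click 1:** I took a picture at 37.8° for click 1, but it was a slow jump on the way to click 2. Click 1 was never measured at rest.
- **Button coming up:** I did not see this clearly, because the arm partly hid the button in the last pictures.
- **Bystanders:** The blue-capped bottle and the clip look unmoved. The red-capped bottle, pen and slide carton were hidden at the end; the tool went nowhere near the pen and bottle at low height, and passed the carton high.

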